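# Slide the ball-topped stand into its bay and shut the gate

## Robot

A 7-joint arm with a two-finger parallel gripper is mounted at the origin on the work surface. World frame = base frame: x ahead of the robot, y to its left, z up, the work surface at z = 0. Lengths are in m, angles in rad, forces in N, time in s.
With the tool pointing down it reaches from about 0.4 to 0.85 m from the base axis. Payload 4.5 kg.
Tool frame: the origin (TCP) lies at the very end of the fingers, on their centre line; the grasp point (between the pads) lies 19 mm behind it (r.grip_point_offset is the distance from the TCP to the grasp point, in m); z points along the fingers, y is the line along which they close (so a half turn about z gives the same grasp; the last joint's range is limited). The gripper opens to 88 mm and grips with 3 to 60 N. Pads are 18 mm wide; open, the fingers measure 123 mm over their backs; the gripper's body (75 mm by 187 mm) begins 45 mm behind the grasp point.
Start: joints at [-1.296, 0.689, -0.195, 1.565, 0.157, 0.902, -0.215], TCP at [0.149, 0.607, 0.239] pointing down, gripper open.
Joint ranges: [-3.01, 3.01], [-0.46, 2.08], [-1.47, 1.51], [0.13, 2.56], [-1, 4.14], [0.04, 2.09], [-2.66, 2.66]. Speed limits (rad/s): [2.57, 2.57, 3.14, 3.14, 3.14, 3.14, 3.14].

## Interface

Orientations are given as a unit quaternion [x, y, z, w].
In Python, from plant import r gives the robot as it stands.
- The arm moves only by the tool carry_out, never from a script. Its argument "rows" is a list of rows, each a list of 3 entries, a list of its own where there are three numbers: the shift along the tool's x, y, z in cm, then the turn, a rotation vector about the tool's x, y, z in degrees, then the closure, from 0 (fully open) to 1 (shut). A call has 1 to 12 rows; each row is the pose to reach, as a shift and turn from the pose commanded when the call began, along the tool's axes at that moment; what a row does not reach only later rows make up. A row lasts 1/10 s, in which the tool goes at most 50 mm and 8.59 degrees, less where a joint would pass 70% of its speed; a pose out of reach is approached as far as the arm can. A call with a gripper value outside its range is refused whole. The fingers move at their own pace and stop on an object; "newtons" is the grip in N (left out, the last holds). Time passes only in rows, so rows that repeat a pose let the fingers close. It gives the time, the measured TCP pose, the force, the opening and the grip force at its end, in the units of the state.
- r.get_state(): the state, without advancing time (a new reading comes with each control period).
- r.snapshot(name): name is "scene" or "side" or "wrist"; returns a dict with "image" (384x512x3 uint8, red, green, blue), "fx", "fy", "cx", "cy" (pixels), "pose" (4x4, takes a point from camera to world coordinates). Camera axes: x right, y up, looking along -z (the intrinsics and any distortion apply to the point x, -y, -z); pixel columns grow to the right and rows downward; lengths in m; the calibration is good to about 2 mm. The wrist camera is an equidistant fisheye: a pixel r from the principal point sees the ray r / f radians off the axis. A picture is of the moment at which its call begins. There is no depth.
- r.finish_job(): hands the job in; it is judged then, once.
The state is a dict: "clock": time; "q": joint angles; "qd": joint speeds; "joint_torque": joint torques, N m; "tool_pos": TCP position; "eef_rot": TCP orientation; "contact_force": force on the tool from outside, world axes, zero at the start; "moment": the same for the moment, N m; "opening": opening from 0.0 (shut) to 1.0 (fully open); "finger_force": force on a finger pad.
Only numpy, scipy, OpenCV 4.12 (cv2) and the standard library are available. Lean on these libraries where they do the work, as an engineer would, in place of code of your own. Each camera call takes 0.05 s, during which the arm holds its last target. There are 200 camera calls.

## Task

Push the tall ball-topped display stand by its wooden foot so that it slides, standing, across the shelf and into the low three-sided wooden bay, then push the bay's wooden gate fully shut across the mouth behind it. Only push: the stand must not be lifted or rocked over, and its brass stem and freshly polished stone ball must not be touched. Leave everything else where it is.

Things in the scene. Friction and masses are not known exactly. Their poses are not given: they have to be found in the camera images.
- stand: Tall narrow display stand, loose, 0.3 to 0.45 kg, top-heavy, 191 mm high. Round dark wooden foot 58 mm in diameter and 32 mm high (upright side up to 28 mm); above it a slim brass stem and a stone ball. Origin at the centre of the foot's underside, z up. The taller of the two ball-topped stands. It slides on the shelf with a friction coefficient of about 0.5 to 0.7, so a push on the foot slides it and a push much higher tips it.
- stand_top: The part of the stand that must not be touched, rigidly one with the foot and with the same origin (the centre of the foot's underside): brass stem 16 mm in diameter from 32 to 144 mm height, brass collar 26 mm in diameter at 142 to 150 mm, polished stone ball 44 mm in diameter centred 169 mm above the shelf.
- dock: The bay: a fixed U of three light wooden walls 30 mm high and 12 mm thick standing on the shelf, no floor (the stand slides in on the shelf). Origin on the shelf at the centre of the bay. The mouth looks along the dock's own -x; its +x points into the bay to the back wall. Clear inside: x from -34 (mouth) to +34 mm (back wall), y from -44 to +44 mm. Outside: x -34 to +46, y -56 to +56 mm.
- bay (a point): Centre of the bay on the shelf surface, same axes as the dock. With its foot against the back wall the stand's origin lies 5 mm beyond this point along +x.
- gate_hinge (a point): On the gate's upright hinge axis, 16 mm above the shelf, at the mouth's corner (dock's x = -40, y = +50 mm). Fixed to the dock, same axes as the dock.
- gate_tip (a point): Centre of the gate's free end, 106 mm from the hinge axis and 16 mm above the shelf; turns with the gate. The gate is a straight wooden bar 8 mm thick, from 4 to 28 mm above the shelf, running from the hinge axis to this point.
- gate (a joint): Gate angle in rad. 0 = shut, the bar lying across the mouth, pointing along the dock's -y; it grows as the free end swings outward; at 1.57 the bar points straight out of the bay (dock's -x), beside the way in; stop at 2.1. Starts open at 1.6 to 2.0. Stays where it is left; about 1 N at mid-length moves it.
- cabochon: Bystander: round glass paperweight cabochon, loose, 64 mm in diameter, 29 mm high; origin at the centre of its underside.
- slab: Bystander: oval slab of petrified wood, loose, 90 x 140 x 22 mm (its x, y, z); origin at the centre of its underside.
- low_stand: Bystander: low ball-topped stand, loose, 87 mm high, foot 50 mm in diameter; origin at the centre of its underside.
- oil_bottle: Bystander: small amber bottle, loose, 44 mm in diameter, 110 mm high; origin at the centre of its underside.
- stone_cup: Bystander: small white bowl, loose, 72 mm in diameter, 55 mm high; origin at the centre of its underside.
- scraper: Bystander: hand scraper lying loose on the green mat, 150 mm long along its x, 12 mm thick; origin under its middle.
- rough: Bystander: rough stone, loose on the green mat, 50 x 40 x 30 mm; origin at the centre of its underside.
Not all that is in view belongs to the job. Leave any red look-alike of the stand alone.

How it is judged:
On the way, in this order (a step that is already met when the one before it is completed fails the run):
1. the stand stands inside the bay: its centre no more than 20 mm short of the bay's centre and within 20 mm of the bay's middle line (x of stand in the frame of bay between -0.02 and 0.02 m and y of stand in the frame of bay between -0.02 and 0.02 m and angle between stand's own z axis and vertical below 0.05 rad), for 0.2 s.
2. the gate is shut (value of joint gate below 0.1 rad), for 0.2 s.
At the end, for the whole second after the job is handed in: The stand is at rest, upright (within 0.03 rad) on the shelf inside the bay, its centre within 12 mm of the bay's centre along the bay and 20 mm across it, and the gate is shut (below 0.1 rad) (x of stand in the frame of bay between -0.012 and 0.012 m and y of stand in the frame of bay between -0.02 and 0.02 m and angle between stand's own z axis and vertical below 0.03 rad and height (world z) of stand below 0.004 m and linear speed of stand below 0.01 m/s and value of joint gate below 0.1 rad); the robot touches nothing.
It fails at once if the stand is rocked more than 0.15 rad or falls (angle between stand's own z axis and vertical above 0.15 rad).
It fails at once if the stand is lifted more than 8 mm off the shelf (height (world z) of stand above 0.008 m).
It fails at once if the stem or ball is touched with more than 0.5 N (contact force between stand_top and the fingers above 0.5 N or contact force between stand_top and the arm above 0.5 N).
It fails at once if a bystander is moved more than 20 mm (distance of any of cabochon, slab, low_stand, oil_bottle, stone_cup, scraper, rough from where it was at the start of the episode above 0.02 m).
It also fails if it takes over 72 s, if anything falls off the work surface, if the arm or the gripper's body presses on something with over 40 N, if the wrist force passes 120 N, or if a joint passes its speed limit or range.

## Working session

There is one attempt and no reset: what is moved stays moved. The work goes in short steps, Python scripts to look and compute and a tool call to move; the robot and the scene stay as the last step left them, time stands still between calls to the robot, and variables do not carry over. Pictures are saved under pics/ and viewed, at most 11 in all, crops included, and the job is handed in when it is done.

Besides the shell and the picture viewer there is one more tool, called after "Call:" as name([rows], argument=value, ...), one row to a line, values as JSON. carry_out: Moves the arm, as the interface text tells. Its arguments: {"type":"object","properties":{"rows":{"type":"array"},"newtons":{"type":"number"}},"required":["rows"]}

```bash
mkdir -p pics; ls; python3 - <<'E'
from plant import r
import cv2,pickle
d={}
for n in("scene","side","wrist"):
    s=r.snapshot(n);d[n]=s
    cv2.imwrite(f"pics/{n}0.png",s["image"][:,:,::-1])
    print(n,s["fx"],s["cx"],s["cy"],s["pose"].round(3).tolist(),[k for k in s])
pickle.dump(d,open("s0.pkl","wb"))
a=cv2.imread("pics/scene0.png");b=cv2.imread("pics/side0.png")
st=r.get_state();print(st["tool_pos"],st["eef_rot"],st["clock"])
E
```

```text
pics
scene 450.31515039493866 258.5792287395947 192.31266256197586 [[-0.714, -0.471, 0.517, 1.359], [0.7, -0.463, 0.544, 0.787], [-0.017, 0.751, 0.66, 1.062], [0.0, 0.0, 0.0, 1.0]] ['image', 'fx', 'fy', 'cx', 'cy', 'pose']
side 464.15698437322254 254.13834457296545 190.35220312536376 [[0.904, 0.335, -0.265, 0.159], [-0.427, 0.689, -0.586, -0.969], [-0.013, 0.643, 0.766, 1.242], [0.0, 0.0, 0.0, 1.0]] ['image', 'fx', 'fy', 'cx', 'cy', 'pose']
wrist 297.3186396354542 258.4442734257349 189.15074287184743 [[0.239, -0.924, -0.299, 0.072], [0.971, 0.227, 0.075, 0.625], [-0.001, -0.309, 0.951, 0.382], [0.0, 0.0, 0.0, 1.0]] ['image', 'fx', 'fy', 'cx', 'cy', 'pose']
[0.14892    0.60652786 0.23812899] [ 1.20022728e-01  9.92770916e-01 -6.71318421e-04 -4.34435601e-05] 0.15
```

View pics/scene0.png

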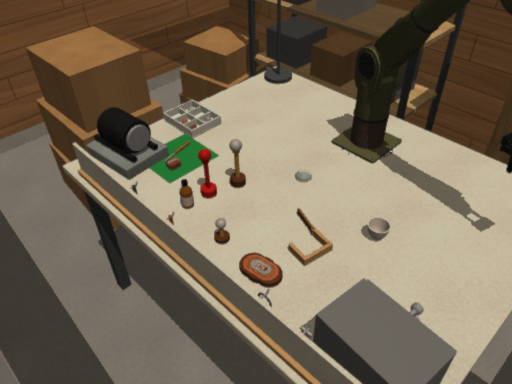

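View pics/side0.png

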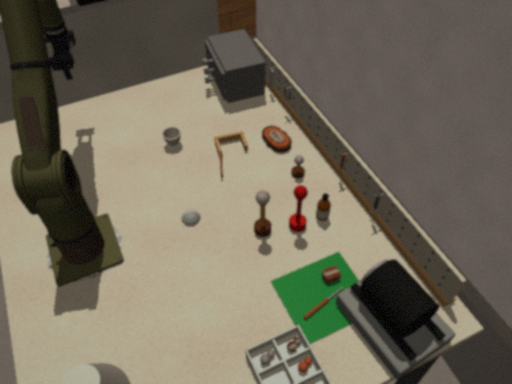

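The scene view shows the stand at about (238,180) with the red look-alike left of it at (208,190), the bay around (315,245) and the gate running up to (300,211). In the side view the stand foot is at (262,228), the bay at about (232,140), and the gate tip near (222,175). I'll enlarge both.

```bash
python3 - <<'E'
import cv2,numpy as np
a=cv2.imread("pics/scene0.png");b=cv2.imread("pics/side0.png")
A=cv2.resize(a[195:275,270:350],(400,400),interpolation=cv2.INTER_CUBIC)
B=cv2.resize(b[120:200,190:270],(400,400),interpolation=cv2.INTER_CUBIC)
cv2.imwrite("pics/crop0.png",np.hstack([A,B]))
E
```

```text
(no output)
```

View pics/crop0.png

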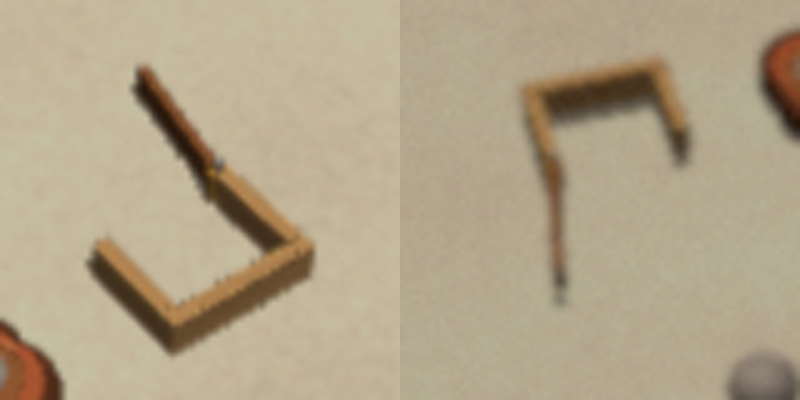

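```bash
cat > h.py <<'E'
import numpy as np
def ray(s,u,v):
    x=(u-s["cx"])/s["fx"];y=(v-s["cy"])/s["fy"];P=s["pose"]
    if s["image"] is not None and s.get("fish"):
        t=np.hypot(x,y);k=np.sin(t)/t if t>1e-9 else 1;d=np.array([x*k,-y*k,-np.cos(t)])
    else: d=np.array([x,-y,-1.])
    return P[:3,3],P[:3,:3]@d
def pt(s,u,v,z):
    o,d=ray(s,u,v);return (o+d*(z-o[2])/d[2])[:2]
E
python3 - <<'E'
import pickle,cv2,numpy as np
from h import *
d=pickle.load(open("s0.pkl","rb"))
A=lambda c,z:pt(d["scene"],c[0]/5+269.6,c[1]/5+194.6,z).round(4)
B=lambda c,z:pt(d["side"],(c[0]-400)/5+189.6,c[1]/5+119.6,z).round(4)
for n,a,b,z in [("back gate outer",(313,243),(525,88),.03),("back far outer",(173,322),(660,62),.03),("mouth gate mid",(217,172),(552,155),.03),("mouth far mid",(103,240),(685,127),.03),("tip",(145,68),(560,268),.028)]:
    print(n,A(a,z),B(b,z))
for n,(x0,y0,x1,y1) in {"scene":(225,135,250,190),"side":(250,185,275,240)}.items():
    im=d[n]["image"].astype(int);w=im[y0:y1,x0:x1];
    R,G,Bl=w[...,0],w[...,1],w[...,2]
    rows=np.arange(y0,y1)[:,None]+0*R;cols=np.arange(x0,x1)[None]+0*R
    foot=(R<115)&(R-Bl>15)&(rows>y1-25); ball=(abs(R-Bl)<28)&(rows<y0+25)&(R<165)
    for m,z in((foot,.015),(ball,.169)):
        u,v=cols[m],rows[m];print(n,m.sum(),u.min(),u.max(),v.min(),v.max(),u.mean(),v.mean(),pt(d[n],(u.min()+u.max())/2,(v.min()+v.max())/2,z),pt(d[n],u.mean(),v.mean(),z))
for nm,u,v,z,cam in [("cab",303,176,.012,"scene"),("cab",191,218,.012,"side"),("slab",261,269,.015,"scene"),("slab",277,138,.015,"side"),("low",222,238,.01,"scene"),("low",299,172,.01,"side"),("red",209,190,.01,"scene"),("red",298,225,.01,"side"),("cup",378,229,.03,"scene"),("cup",172,138,.03,"side"),("bottle",187,205,.01,"scene"),("bottle",323,217,.01,"side")]: print(nm,pt(d[cam],u,v,z).round(3))
E
```

```text
back gate outer [0.5574 0.2656] [0.5563 0.2591]
back far outer [0.665  0.2463] [0.6597 0.2403]
mouth gate mid [0.5526 0.1847] [0.5472 0.1843]
mouth far mid [0.646  0.1726] [0.6473 0.1679]
tip [0.5113 0.0869] [0.5098 0.08  ]
scene 278 226 245 166 187 236.0791366906475 177.4208633093525 [ 0.53657861 -0.19967566] [ 0.53866945 -0.19421002]
scene 98 229 241 140 151 235.20408163265307 146.12244897959184 [ 0.54659824 -0.17958435] [ 0.54855834 -0.17638281]
side 314 254 270 216 239 262.18152866242036 228.12101910828025 [ 0.5396507  -0.18446704] [ 0.53910603 -0.18692839]
side 149 256 269 191 204 262.4765100671141 197.6778523489933 [ 0.54095107 -0.18537684] [ 0.54058956 -0.18595965]
cab [ 0.358 -0.027]
cab [ 0.346 -0.046]
slab [0.773 0.173]
slab [0.773 0.165]
low [ 0.77  -0.006]
low [ 0.766 -0.021]
red [ 0.65  -0.216]
red [ 0.651 -0.223]
cup [0.409 0.33 ]
cup [0.41  0.326]
bottle [ 0.754 -0.209]
bottle [ 0.741 -0.231]
```

The crop shows the bay's U with its mouth towards the stand (−y world). The gate hinge is at about (215,172) left and (552,157) right, with the tip at (145,68) and (560,268).

My estimates:
- **Bay:** centre about (0.603, 0.209), with dock x about (0.165, 0.986).
- **Stand:** about (0.540, −0.187), which is almost on the middle line.
- **Gate:** about 1.77 rad.

The plan is to lean the tool about 40° back and push low with the fingers part open. First I'll turn towards the stand.

Call:
carry_out([
  [[-3,-1.9,-0.9],[0,0,7.1],0.72],
  [[-6,-3.8,-1.8],[0,0,14.2],0.72],
  [[-9.1,-5.7,-2.7],[0,0,21.4],0.72],
  [[-12.2,-7.6,-3.6],[0,0,28.5],0.72],
  [[-15.2,-9.4,-4.6],[0,0,35.7],0.72],
  [[-18.3,-11.3,-5.6],[0,0,42.8],0.72],
  [[-21.3,-13.2,-6.5],[0,0,50],0.72],
  [[-24.3,-15,-7.4],[0,0,57.1],0.72],
  [[-27.4,-17,-8.4],[0,0,64.3],0.72],
  [[-30.4,-18.8,-9.3],[0,0,71.4],0.72],
  [[-33.4,-20.7,-10.2],[0,0,78.6],0.72],
  [[-36.5,-22.6,-11.2],[0,0,85.7],0.72],
])

```text
clock: 1.35
tool_pos: [0.45, 0.2993, 0.3509]
eef_rot: [0.765, 0.644, -0.0, -0.0]
contact_force: [-0.8, -0.1, -0.2]
opening: 0.278
finger_force: 0.0
```

```bash
cat >> h.py <<'E'
from scipy.spatial.transform import Rotation as R
C=np.array([.603,.209]);psi=np.arctan2(.986,.165)   # bay centre, dock x heading
def toward(pos,tilt,st,head=None):
    """shift(cm), turn(deg) in tool axes from the present pose; heading of tool x, lean back in deg"""
    h=psi if head is None else head
    R0=R.from_quat(st["eef_rot"])
    p=np.array([np.cos(h),np.sin(h),0]);Z=np.array([0,0,1.]);t=np.radians(tilt)
    x=p*np.cos(t)+Z*np.sin(t);z=p*np.sin(t)-Z*np.cos(t)
    Rt=R.from_matrix(np.c_[x,np.cross(z,x),z])
    return R0.inv().apply(np.array(pos)-st["tool_pos"])*100,(R0.inv()*Rt).as_rotvec(degrees=True)
def dock(x,y,z):  # dock frame (m) -> world
    c,s=np.cos(psi),np.sin(psi);return [C[0]+c*x-s*y,C[1]+s*x+c*y,z]
def indock(w):
    d=np.array(w[:2])-C;c,s=np.cos(psi),np.sin(psi);return np.array([c*d[0]+s*d[1],-s*d[0]+c*d[1]])
E
python3 - <<'E'
from plant import r
from h import *
np.set_printoptions(precision=2,suppress=True)
st=r.get_state();print(st["tool_pos"],st["q"],st["clock"])
for x in(-.25,-.50): print(dock(x,0,.3),*toward(dock(x,0,.28),40,st))
print(indock((.540,-.187)))
E
```

```text
[0.45 0.3  0.35] [-0.82  0.46  0.23  1.67 -0.12  1.03 -0.72] 1.35
[np.float64(0.5617380529367374), np.float64(-0.03757139275379964), 0.3] [-31.3   16.73   7.08] [ 0.05 40.01 -0.27]
[np.float64(0.5204761058734748), np.float64(-0.2841427855075993), 0.3] [-56.3   16.84   7.09] [ 0.05 40.01 -0.27]
[-0.4 -0. ]
```

Call:
carry_out([
  [[-4.7,1.4,0.6],[0,3.3,0],0.72],
  [[-9.4,2.8,1.2],[0,6.7,0],0.72],
  [[-14,4.2,1.8],[0,10,0],0.72],
  [[-18.8,5.6,2.4],[0,13.3,0],0.72],
  [[-23.5,7,3],[0,16.7,0],0.72],
  [[-28.2,8.4,3.5],[0,20,0],0.72],
  [[-32.9,9.8,4.1],[0,23.3,0],0.72],
  [[-37.5,11.2,4.7],[0,26.7,0],0.72],
  [[-42.2,12.6,5.3],[0,30,0],0.72],
  [[-46.9,14,5.9],[0,33.3,0],0.72],
  [[-51.6,15.4,6.5],[0,36.7,0],0.72],
  [[-56.3,16.8,7.1],[0,40,-0.3],0.72],
])

```text
clock: 2.55
tool_pos: [0.5221, -0.2847, 0.2794]
eef_rot: [0.715, 0.609, 0.262, -0.222]
contact_force: [2.6, -0.1, 0.7]
opening: 0.282
finger_force: 0.0
```

```bash
python3 - <<'E'
from plant import r
from h import *
import cv2
np.set_printoptions(precision=2,suppress=True)
st=r.get_state();print(st["tool_pos"],st["q"],st["clock"])
for x,z in((-.50,.08),(-.5,.014)): print(*toward(dock(x,0,z),40,st))
s=r.snapshot("wrist");cv2.imwrite("pics/w1.png",s["image"][:,:,::-1])
E
```

```text
[ 0.52 -0.28  0.28] [ 0.72  0.82  0.01  1.38 -0.6   1.4   0.81] 2.55
[-12.83  -0.21  15.26] [-0.07 -0.15  0.27]
[-17.09  -0.23  20.31] [-0.07 -0.15  0.27]
```

View pics/w1.png

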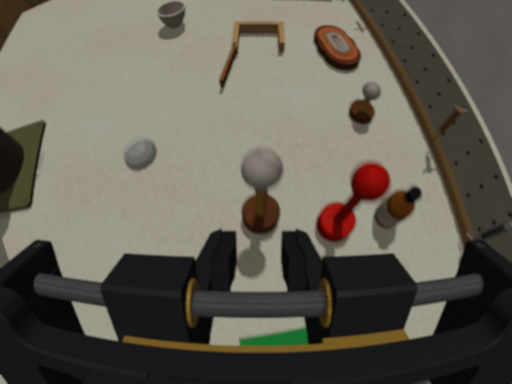

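The wrist view shows the stand's foot at (261,213), centred between the fingertips (about x = 259). The bay's back corners are at (235,23) and (284,24), the gate tip is at (223,83), and the red look-alike at (337,222) is to the right. I'll use this to refine the positions.

```bash
python3 - <<'E'
from plant import r
from h import *
s=r.snapshot("wrist");s["fish"]=True
for n,u,v,z in [("foot",261,213,.02),("ball",262,168,.169),("backL",235,22.5,.03),("backR",284,23,.03),("mouthLmid",236,44,.03),("mouthRmid",282,50,.03),("tip",223,83,.028),("redfoot",336,221,.02)]:
    p=pt(s,u,v,z);print(n,p.round(4),indock(p).round(4))
E
```

```text
foot [ 0.5403 -0.2023] [-0.416  -0.0061]
ball [ 0.5407 -0.2019] [-0.4156 -0.0063]
backL [0.5605 0.2289] [0.0126 0.0452]
backR [0.6661 0.208 ] [ 0.0094 -0.0624]
mouthLmid [0.5529 0.1517] [-0.0648  0.0399]
mouthRmid [0.6406 0.1165] [-0.085  -0.0523]
tip [0.5154 0.0482] [-0.173   0.0599]
redfoot [ 0.6471 -0.2347] [-0.4304 -0.1167]
```

Call:
carry_out([
  [[-2.4,0,2.9],[0,0,0],0.72],
  [[-4.9,0,5.8],[0,0,0],0.72],
  [[-7.3,-0.1,8.7],[0,0,0],0.72],
  [[-9.8,-0.1,11.6],[0,0,0.2],0.72],
  [[-12.2,-0.2,14.5],[0,0,0.2],0.72],
  [[-14.6,-0.2,17.4],[0,-0.1,0.2],0.72],
  [[-16.2,-0.2,19.2],[0,-0.1,0.3],0.72],
  [[-17,-0.2,20.2],[0,-0.1,0.3],0.72],
  [[-17,-0.2,20.2],[0,-0.1,0.3],0.72],
])

```text
clock: 3.55
tool_pos: [0.5201, -0.2816, 0.0144]
eef_rot: [0.717, 0.607, 0.26, -0.223]
contact_force: [1.3, -0.1, 0.9]
opening: 0.279
finger_force: 0.0
```

Call:
carry_out([
  [[0.77,0,0.64],[0,0,0],0.72],
  [[1.53,0,1.29],[0,0,0],0.72],
  [[2.3,0,1.93],[0,0,0],0.72],
  [[2.87,0,2.41],[0,0,0],0.72],
  [[3.26,0,2.73],[0,0,0],0.72],
  [[3.56,0,2.99],[0,0,0],0.72],
  [[3.87,0,3.25],[0,0,0],0.72],
  [[4.18,0,3.5],[0,0,0],0.72],
  [[4.48,0,3.76],[0,0,0],0.72],
  [[4.79,0,4.02],[0,0,0],0.72],
  [[5.1,0,4.28],[0,0,0],0.72],
  [[5.4,0,4.53],[0,0,0],0.72],
])

```text
clock: 4.75
tool_pos: [0.5325, -0.2134, 0.0154]
eef_rot: [0.718, 0.607, 0.26, -0.221]
contact_force: [0.1, -2.7, 1.0]
opening: 0.279
finger_force: 1.0
```

```bash
python3 - <<'E'
from plant import r
from h import *
import cv2
np.set_printoptions(precision=3,suppress=True)
st=r.get_state();print(st["tool_pos"],indock(st["tool_pos"]),st["contact_force"],st["clock"])
print(*toward(dock(-.034,0,.014),40,st))
a=r.snapshot("wrist")["image"];b=r.snapshot("side")["image"][150:250,180:320]
b=cv2.resize(b,(288,206));c=r.snapshot("scene")["image"][130:270,190:390];c=cv2.resize(c,(288,178))
cv2.imwrite("pics/w2.png",np.hstack([a,np.vstack([b,c])])[:,:,::-1])
E
```

```text
[ 0.533 -0.213  0.015] [-0.428 -0.   ] [ 0.133 -2.675  1.044] 4.75
[30.188 -0.005 25.361] [-0.071  0.163 -0.031]
```

View pics/w2.png

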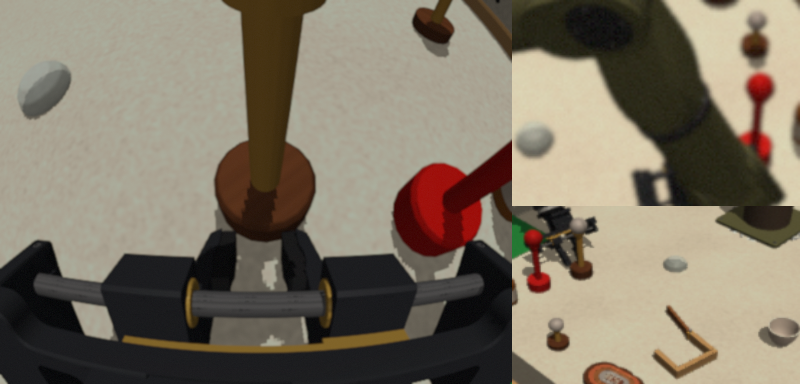

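The foot sits centred against both fingertips in the wrist view (foot centre about (265,195)). It is upright, and the stem is clear of the gripper. I'll keep pushing.

Call:
carry_out([
  [[0.5,0,0.42],[0,0,0],0.72],
  [[1.0,0,0.85],[0,0,0],0.72],
  [[1.6,0,1.35],[0,0,0],0.72],
  [[2.14,0,1.8],[0,0,0],0.72],
  [[2.68,0,2.25],[0,0,0],0.72],
  [[3.22,0,2.71],[0,0,0],0.72],
  [[3.75,0,3.16],[0,0,0],0.72],
  [[4.29,0,3.61],[0,0,0],0.72],
  [[4.83,0,4.06],[0,0,0],0.72],
  [[5.36,0,4.51],[0,0,0],0.72],
  [[5.9,0,4.96],[0,0,0],0.72],
  [[6.43,0,5.41],[0,0,0],0.72],
])

```text
clock: 6.1
tool_pos: [0.5463, -0.1297, 0.0153]
eef_rot: [0.717, 0.607, 0.26, -0.221]
contact_force: [-0.6, -2.2, -0.4]
opening: 0.279
finger_force: 0.9
```

Call:
carry_out([
  [[0.54,0,0.45],[0,0,0],0.72],
  [[1.07,0,0.9],[0,0,0],0.72],
  [[1.6,0,1.35],[0,0,0],0.72],
  [[2.14,0,1.8],[0,0,0],0.72],
  [[2.68,0,2.25],[0,0,0],0.72],
  [[3.22,0,2.71],[0,0,0],0.72],
  [[3.75,0,3.16],[0,0,0],0.72],
  [[4.29,0,3.61],[0,0,0],0.72],
  [[4.83,0,4.06],[0,0,0],0.72],
  [[5.36,0,4.51],[0,0,0],0.72],
  [[5.9,0,4.96],[0,0,0],0.72],
  [[6.43,0,5.41],[0,0,0],0.72],
])

```text
clock: 7.3
tool_pos: [0.5601, -0.0468, 0.0151]
eef_rot: [0.717, 0.607, 0.26, -0.221]
contact_force: [-0.9, -2.6, 1.2]
opening: 0.283
finger_force: 1.3
```

Call:
carry_out([
  [[0.54,0,0.45],[0,0,0],0.72],
  [[1.07,0,0.9],[0,0,0],0.72],
  [[1.6,0,1.35],[0,0,0],0.72],
  [[2.14,0,1.8],[0,0,0],0.72],
  [[2.68,0,2.25],[0,0,0],0.72],
  [[3.22,0,2.71],[0,0,0],0.72],
  [[3.75,0,3.16],[0,0,0],0.72],
  [[4.29,0,3.61],[0,0,0],0.72],
  [[4.83,0,4.06],[0,0,0],0.72],
  [[5.36,0,4.51],[0,0,0],0.72],
  [[5.8,0,4.88],[0,0,0],0.72],
  [[6,0,5.05],[0,0,0],0.72],
])

```text
clock: 8.5
tool_pos: [0.5728, 0.0311, 0.0149]
eef_rot: [0.717, 0.608, 0.26, -0.222]
contact_force: [-0.9, -3.1, 1.7]
opening: 0.279
finger_force: 1.4
```

```bash
python3 - <<'E'
from plant import r
from h import *
import cv2
np.set_printoptions(precision=3,suppress=True)
st=r.get_state();print(st["tool_pos"],indock(st["tool_pos"]),st["contact_force"],st["clock"],st["q"])
print(*toward(dock(-.034,0,.014),40,st))
s=r.snapshot("wrist");a=s["image"];b=r.snapshot("side")["image"][90:230,160:330]
b=cv2.resize(b,(288,206));c=r.snapshot("scene")["image"][130:270,190:390];c=cv2.resize(c,(288,178))
cv2.imwrite("pics/w3.png",np.hstack([a,np.vstack([b,c])])[:,:,::-1])
E
```

```text
[0.573 0.031 0.015] [-0.18  0.  ] [-0.918 -3.089  1.725] 8.5 [ 0.443  1.117 -0.359  1.846 -0.944  0.465  1.007]
[11.167  0.064  9.472] [-0.143  0.053  0.012]
```

View pics/w3.png

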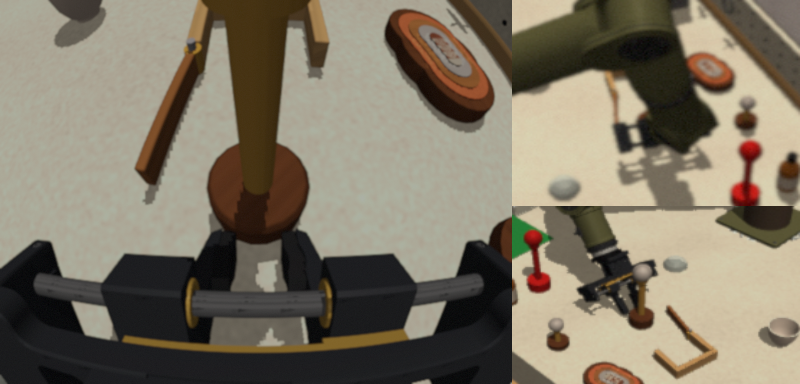

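The wrist view shows the foot at (258,188), the gate hinge at (193,45) and gate tip at (147,180), both clear to the left, and the far wall's end at (317,62). Joint 5 is close to its limit, so I'll check the alignment and take a shorter step.

```bash
python3 - <<'E'
from plant import r
from h import *
s=r.snapshot("wrist");s["fish"]=True
for n,u,v,z in [("foot",258,188,.03),("hinge",193,45,.03),("far mouth end",317,40,.03),("farbot",317,66,.0),("tip",147,178,.016)]:
    p=pt(s,u,v,z);print(n,p.round(4),indock(p).round(4))
E
```

```text
foot [0.5775 0.0575] [-1.536e-01  1.000e-04]
hinge [0.5482 0.1805] [-0.0372  0.0493]
far mouth end [0.6418 0.1704] [-0.0317 -0.0446]
farbot [0.6465 0.171 ] [-0.0303 -0.0492]
tip [0.5113 0.0812] [-0.1411  0.0694]
```

Call:
carry_out([
  [[0.4,0,0.35],[0,0,0],0.72],
  [[0.9,0,0.77],[0,0,0],0.72],
  [[1.4,0,1.2],[0,0,0],0.72],
  [[1.9,0,1.62],[0,0,0],0.72],
  [[2.4,0,2.04],[0,0,0],0.72],
  [[2.8,0,2.38],[0,0,0],0.72],
  [[3.0,0,2.55],[0,0,0],0.72],
])

```text
clock: 9.4
tool_pos: [0.5793, 0.0699, 0.0145]
eef_rot: [0.717, 0.608, 0.26, -0.222]
contact_force: [0.1, -1.0, 0.2]
opening: 0.28
finger_force: 1.1
```

```bash
python3 - <<'E'
from plant import r
from h import *
np.set_printoptions(precision=3,suppress=True)
st=r.get_state();print(indock(st["tool_pos"]),st["q"])
print(*toward(dock(-.034,0,.014),40,st))
E
```

```text
[-0.141  0.   ] [ 0.411  1.127 -0.424  1.857 -0.955  0.39   0.971]
[8.177 0.066 6.918] [-0.146  0.06   0.013]
```

Call:
carry_out([
  [[0.4,0,0.34],[0,0,0],0.72],
  [[0.9,0,0.76],[0,0,0],0.72],
  [[1.4,0,1.18],[0,0,0],0.72],
  [[1.95,0,1.65],[0,0,0],0.72],
  [[2.5,0,2.11],[0,0,0],0.72],
  [[3.05,0,2.58],[0,0,0],0.72],
  [[3.6,0,3.04],[0,0,0],0.72],
  [[4.1,0,3.46],[0,0,0],0.72],
  [[4.6,0,3.89],[0,0,0],0.72],
  [[5.1,0,4.31],[0,0,0],0.72],
  [[5.6,0,4.73],[0,0,0],0.72],
  [[5.9,0,4.98],[0,0,0],0.72],
])

```text
clock: 10.6
tool_pos: [0.592, 0.146, 0.0143]
eef_rot: [0.717, 0.608, 0.26, -0.221]
contact_force: [-0.6, -2.9, 2.2]
opening: 0.28
finger_force: 1.4
```

Call:
carry_out([
  [[0.3,0,0.25],[0,0,0],0.72],
  [[0.6,0,0.5],[0,0,0],0.72],
  [[0.9,0,0.75],[0,0,0],0.72],
  [[1.2,0,1.0],[0,0,0],0.72],
  [[1.5,0,1.27],[0,0,0],0.72],
  [[1.8,0,1.52],[0,0,0],0.72],
  [[1.8,0,1.52],[0,0,0],0.72],
])

```text
clock: 11.3
tool_pos: [0.5959, 0.1694, 0.0142]
eef_rot: [0.717, 0.608, 0.26, -0.222]
contact_force: [0.6, -0.1, 0.4]
opening: 0.281
finger_force: 0.6
```

```bash
python3 - <<'E'
from plant import r
from h import *
import cv2
np.set_printoptions(precision=3,suppress=True)
st=r.get_state();print(indock(st["tool_pos"]),st["q"],st["clock"])
print(*toward(dock(-.030,0,.014),40,st))
s=r.snapshot("wrist");a=s["image"];b=r.snapshot("side")["image"][90:230,160:330]
b=cv2.resize(b,(288,206));c=r.snapshot("scene")["image"][170:280,260:400];c=cv2.resize(c,(288,178))
cv2.imwrite("pics/w4.png",np.hstack([a,np.vstack([b,c])])[:,:,::-1])
E
```

```text
[-0.04   0.001] [ 0.306  1.158 -0.559  1.85  -0.968  0.228  0.863] 11.3
[0.771 0.053 0.675] [-0.14   0.041  0.021]
```

View pics/w4.png

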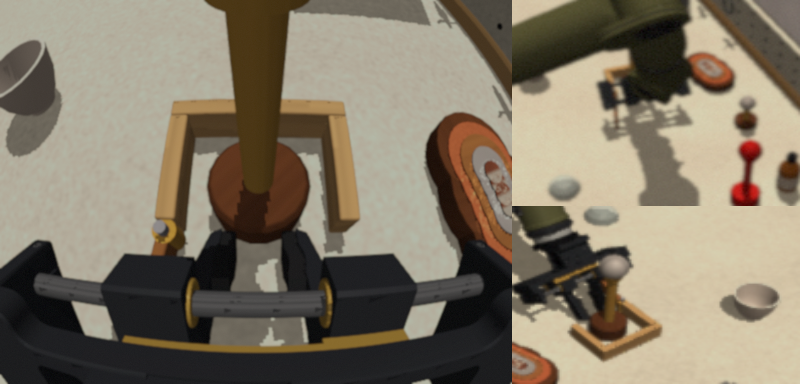

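The stand is upright inside the U. The foot's far edge is at (258,141) and the back wall's inner top edge is at about (258,116). Next I'll measure the gap.

```bash
python3 - <<'E'
from plant import r
from h import *
s=r.snapshot("wrist");s["fish"]=True
for n,u,v,z in [("footfar",258,141,.03),("footL",208,186,.029),("footR",309,186,.029),("wall inner",260,116,.03),("wall outer",260,101,.03),("Lin",186,190,.03),("Rin",331,190,.03),("hinge",164,232,.03)]:
    p=pt(s,u,v,z);print(n,indock(p).round(4))
E
```

```text
footfar [0.0151 0.0003]
footL [-0.0123  0.0273]
footR [-0.0123 -0.0273]
wall inner [ 0.0329 -0.0009]
wall outer [ 0.0446 -0.0009]
Lin [-0.0151  0.0392]
Rin [-0.0151 -0.0391]
hinge [-0.0387  0.0492]
```

Call:
carry_out([
  [[0.2,0,0.17],[0,0,0],0.72],
  [[0.45,0,0.38],[0,0,0],0.72],
  [[0.7,0,0.59],[0,0,0],0.72],
  [[0.9,0,0.76],[0,0,0],0.72],
  [[1.05,0,0.9],[0,0,0],0.72],
  [[1.05,0,0.9],[0,0,0],0.72],
  [[1.05,0,0.9],[0,0,0],0.72],
])

```text
clock: 12.2
tool_pos: [0.5981, 0.1823, 0.014]
eef_rot: [0.717, 0.608, 0.26, -0.221]
contact_force: [-0.3, -0.6, -0.3]
opening: 0.278
finger_force: 0.3
```

```bash
python3 - <<'E'
from plant import r
from h import *
import cv2
np.set_printoptions(precision=3,suppress=True)
st=r.get_state();print(indock(st["tool_pos"]),st["q"],st["clock"])
s=r.snapshot("wrist");s["fish"]=True;im=s["image"].astype(int)
print([tuple(im[v,258]) for v in range(100,152,3)])
np.save("w5.npy",im)
for x,z,t in((-.15,.014,40),(-.15,.10,40),(-.15,.1,10)): print(*toward(dock(x,0,z),t,st))
E
```

```text
[-0.027  0.   ] [ 0.289  1.162 -0.571  1.845 -0.969  0.211  0.847] 12.2
[(np.int64(71), np.int64(52), np.int64(19)), (np.int64(72), np.int64(52), np.int64(20)), (np.int64(71), np.int64(51), np.int64(19)), (np.int64(72), np.int64(53), np.int64(21)), (np.int64(72), np.int64(52), np.int64(20)), (np.int64(72), np.int64(51), np.int64(19)), (np.int64(71), np.int64(50), np.int64(18)), (np.int64(72), np.int64(52), np.int64(19)), (np.int64(72), np.int64(53), np.int64(22)), (np.int64(71), np.int64(51), np.int64(17)), (np.int64(72), np.int64(52), np.int64(18)), (np.int64(71), np.int64(51), np.int64(18)), (np.int64(72), np.int64(53), np.int64(21)), (np.int64(72), np.int64(52), np.int64(20)), (np.int64(72), np.int64(54), np.int64(22)), (np.int64(71), np.int64(52), np.int64(21)), (np.int64(72), np.int64(54), np.int64(22)), (np.int64(73), np.int64(53), np.int64(22))]
[-9.419  0.027 -7.891] [-0.125  0.066 -0.007]
[ -3.898   0.012 -14.486] [-0.125  0.066 -0.007]
[ -3.898   0.012 -14.486] [ -0.124 -29.934   0.026]
```

The stand is now about 1 mm past the bay's centre. I'll work out the retreat and the gate-closing path, with the same tool attitude and the fingers closed.

```bash
cat > gate.py <<'E'
from h import *
def path(phi,r=.075,hx=.008,hy=.018,over=.0):
    H=np.array([-.040,.050]);u=np.array([-np.sin(phi),-np.cos(phi)]);n=np.array([-np.cos(phi),np.sin(phi)])
    return H+r*u+n*(.004+hx*abs(n[0])+hy*abs(n[1])-over)
E
python3 - <<'E'
from plant import r
from gate import *
np.set_printoptions(precision=2,suppress=True)
st=r.get_state()
print(path(1.95))
for w in((-.06,0,.014),(-.12,0,.014),(-.12,0,.09),(-.115,.13,.09),(-.115,.13,.015)): print(w,*toward(dock(*w),40,st))
E
```

```text
[-0.1  0.1]
(-0.06, 0, 0.014) [-2.52  0.04 -2.11] [-0.12  0.06 -0.01]
(-0.12, 0, 0.014) [-7.12  0.03 -5.96] [-0.12  0.06 -0.01]
(-0.12, 0, 0.09) [ -2.24   0.02 -11.79] [-0.12  0.06 -0.01]
(-0.115, 0.13, 0.09) [ -1.86 -12.98 -11.44] [-0.12  0.06 -0.01]
(-0.115, 0.13, 0.015) [ -6.67 -12.97  -5.69] [-0.12  0.06 -0.01]
```

Call:
carry_out([
  [[-1,0,-0.84],[0,0,0],0.72],
  [[-2.5,0,-2.1],[0,0,0],0.72],
  [[-4.8,0,-4],[0,0,0],0.72],
  [[-7.1,0,-6],[0,0,0],0.9],
  [[-4.7,0,-8.9],[0,0,0],1],
  [[-2.2,0,-11.8],[0,0,0],1],
  [[-2,-4,-11.7],[0,0,0],1],
  [[-2,-8.5,-11.6],[0,0,0],1],
  [[-1.9,-13,-11.4],[0,0,0],1],
  [[-4.2,-13,-8.6],[0,0,0],1],
  [[-6.6,-13,-5.8],[0,0,0],1],
  [[-6.6,-13,-5.8],[0,0,0],1],
])

```text
clock: 13.45
tool_pos: [0.4734, 0.0988, 0.0208]
eef_rot: [0.715, 0.609, 0.249, -0.236]
contact_force: [-0.2, -0.8, 0.5]
opening: 0.005
finger_force: 0.0
```

```bash
python3 - <<'E'
from plant import r
from gate import *
import cv2
np.set_printoptions(precision=2,suppress=True)
st=r.get_state();print(indock(st["tool_pos"]).round(3),st["tool_pos"],st["clock"],st["q"],st["opening"])
for phi in np.linspace(1.95,-.02,24): 
    x,y=path(phi);print(round(phi,2),np.array([x,y]).round(3),toward(dock(x,y,.015),40,st)[0])
s=r.snapshot("wrist");a=s["image"];b=r.snapshot("side")["image"][90:230,160:330]
b=cv2.resize(b,(288,206));c=r.snapshot("scene")["image"][170:280,260:400];c=cv2.resize(c,(288,178))
cv2.imwrite("pics/w6.png",np.hstack([a,np.vstack([b,c])])[:,:,::-1])
E
```

```text
[-0.13  0.11] [0.47 0.1  0.02] 13.45 [ 0.57  1.19 -0.72  2.14 -1.    0.04  1.06] 0.005267080321488299
1.95 [-0.1  0.1] [1.87 1.06 2.28]
1.86 [-0.1   0.09] [1.56 1.6  2.  ]
1.78 [-0.11  0.09] [1.29 2.2  1.75]
1.69 [-0.11  0.08] [1.06 2.83 1.52]
1.61 [-0.11  0.07] [0.88 3.51 1.34]
1.52 [-0.12  0.07] [0.74 4.14 1.19]
1.44 [-0.12  0.06] [0.64 4.74 1.08]
1.35 [-0.12  0.06] [0.57 5.37 1.  ]
1.26 [-0.12  0.05] [0.55 6.01 0.95]
1.18 [-0.12  0.04] [0.58 6.67 0.94]
1.09 [-0.12  0.04] [0.65 7.34 0.97]
1.01 [-0.12  0.03] [0.77 8.02 1.04]
0.92 [-0.11  0.02] [0.95 8.69 1.16]
0.84 [-0.11  0.02] [1.17 9.35 1.32]
0.75 [-0.11  0.01] [1.45 9.99 1.52]
0.67 [-0.1  0. ] [ 1.78 10.6   1.77]
0.58 [-0.1 -0. ] [ 2.15 11.18  2.06]
0.49 [-0.09 -0.01] [ 2.58 11.72  2.39]
0.41 [-0.09 -0.01] [ 3.04 12.2   2.76]
0.32 [-0.08 -0.02] [ 3.55 12.63  3.17]
0.24 [-0.07 -0.02] [ 4.09 12.99  3.61]
0.15 [-0.07 -0.02] [ 4.66 13.29  4.07]
0.07 [-0.06 -0.02] [ 5.25 13.5   4.56]
-0.02 [-0.05 -0.03] [ 5.8  13.64  5.02]
```

View pics/w6.png

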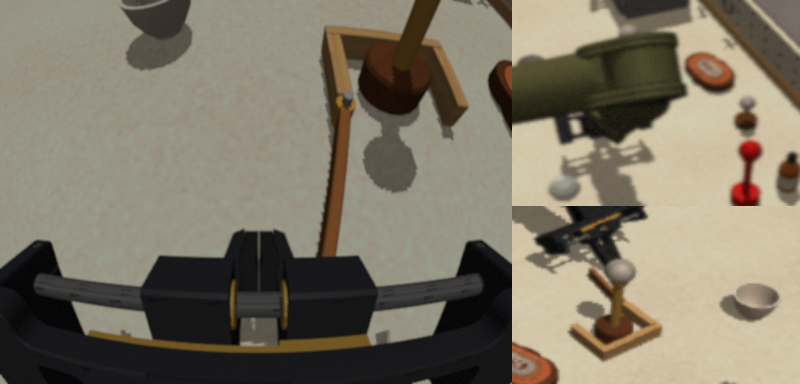

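The stand is inside the bay and the closed fingers are on the outer side of the gate, with the gate bar running from (345,105) to (325,255). Two joints are at their limits, so I'll ease the lean to 30° first.

Call:
carry_out([
  [[0,0,-1],[0,-5,0],1],
  [[0,0,-1],[0,-10,0],1],
  [[0,0,-1],[0,-10,0],1],
  [[0,0,-1],[0,-10,0],1],
])

```text
clock: 14.0
tool_pos: [0.4742, 0.0956, 0.0346]
eef_rot: [0.73, 0.631, 0.188, -0.182]
contact_force: [-0.4, -0.3, -0.8]
opening: 0.002
finger_force: 0.0
```

```bash
cat > g.py <<'E'
from plant import r
from gate import *
np.set_printoptions(precision=2,suppress=True)
st=r.get_state();print(indock(st["tool_pos"]).round(3),st["tool_pos"],st["clock"],st["q"])
for phi in [1.95,1.8]+list(np.linspace(1.65,-.02,18)): 
    x,y=path(phi);print(round(phi,2),*toward(dock(x,y,.015),30,st))
E
python3 g.py
```

```text
[-0.13  0.11] [0.47 0.1  0.03] 14.0 [ 0.4   1.04 -0.58  2.16 -1.    0.04  0.93]
1.95 [1.78 1.   3.28] [-2.29 -0.27  0.56]
1.8 [1.18 1.98 2.9 ] [-2.29 -0.27  0.56]
1.65 [0.72 3.1  2.59] [-2.29 -0.27  0.56]
1.55 [0.5  3.86 2.43] [-2.29 -0.27  0.56]
1.45 [0.35 4.54 2.32] [-2.29 -0.27  0.56]
1.36 [0.25 5.25 2.24] [-2.29 -0.27  0.56]
1.26 [0.21 6.   2.19] [-2.29 -0.27  0.56]
1.16 [0.23 6.76 2.18] [-2.29 -0.27  0.56]
1.06 [0.33 7.53 2.21] [-2.29 -0.27  0.56]
0.96 [0.51 8.3  2.28] [-2.29 -0.27  0.56]
0.86 [0.76 9.07 2.4 ] [-2.29 -0.27  0.56]
0.77 [1.08 9.82 2.57] [-2.29 -0.27  0.56]
0.67 [ 1.49 10.53  2.78] [-2.29 -0.27  0.56]
0.57 [ 1.97 11.19  3.04] [-2.29 -0.27  0.56]
0.47 [ 2.51 11.8   3.34] [-2.29 -0.27  0.56]
0.37 [ 3.13 12.35  3.68] [-2.29 -0.27  0.56]
0.27 [ 3.79 12.81  4.05] [-2.29 -0.27  0.56]
0.18 [ 4.51 13.18  4.46] [-2.29 -0.27  0.56]
0.08 [ 5.27 13.46  4.89] [-2.29 -0.27  0.56]
-0.02 [ 5.99 13.63  5.3 ] [-2.29 -0.27  0.56]
```

Call:
carry_out([
  [[0,0,0],[0,-6,0],1],
  [[0,0,0],[0,-12,0],1],
  [[0,0,0],[0,-18,0],1],
  [[0,0,0],[0,-18,0],1],
  [[0,0,0],[0,-18,0],1],
])

```text
clock: 14.5
tool_pos: [0.4734, 0.0956, 0.0328]
eef_rot: [0.751, 0.652, 0.07, -0.083]
contact_force: [-0.7, -0.1, 0.6]
opening: 0.004
finger_force: 0.0
```

```bash
sed -i 's/,30,st/,T,st/; s/^st=/T=12\nst=/' g.py; python3 g.py
```

```text
[-0.13  0.11] [0.47 0.1  0.03] 14.5 [-0.06  0.9  -0.14  2.14 -0.99  0.12  0.7 ]
1.95 [2.76 1.09 2.39] [-2.2  -0.29  1.19]
1.8 [2.08 2.07 2.2 ] [-2.2  -0.29  1.19]
1.65 [1.54 3.18 2.05] [-2.2  -0.29  1.19]
1.55 [1.29 3.95 1.97] [-2.2  -0.29  1.19]
1.45 [1.1  4.63 1.9 ] [-2.2  -0.29  1.19]
1.36 [0.98 5.34 1.85] [-2.2  -0.29  1.19]
1.26 [0.93 6.08 1.82] [-2.2  -0.29  1.19]
1.16 [0.95 6.84 1.8 ] [-2.2  -0.29  1.19]
1.06 [1.06 7.61 1.79] [-2.2  -0.29  1.19]
0.96 [1.25 8.39 1.81] [-2.2  -0.29  1.19]
0.86 [1.52 9.15 1.84] [-2.2  -0.29  1.19]
0.77 [1.89 9.9  1.89] [-2.2  -0.29  1.19]
0.67 [ 2.34 10.61  1.97] [-2.2  -0.29  1.19]
0.57 [ 2.87 11.28  2.06] [-2.2  -0.29  1.19]
0.47 [ 3.49 11.89  2.18] [-2.2  -0.29  1.19]
0.37 [ 4.17 12.43  2.31] [-2.2  -0.29  1.19]
0.27 [ 4.92 12.89  2.46] [-2.2  -0.29  1.19]
0.18 [ 5.73 13.26  2.62] [-2.2  -0.29  1.19]
0.08 [ 6.58 13.54  2.8 ] [-2.2  -0.29  1.19]
-0.02 [ 7.39 13.72  2.97] [-2.2  -0.29  1.19]
```

Call:
carry_out([
  [[1.4,0.3,1.2],[-1,0,0.6],1],
  [[2.2,1.0,2.2],[-2.2,-0.3,1.2],1],
  [[2.1,2.0,2.2],[-2.2,-0.3,1.2],1],
  [[1.6,3.0,2.05],[-2.2,-0.3,1.2],1],
  [[1.3,3.9,1.95],[-2.2,-0.3,1.2],1],
  [[1.1,4.7,1.9],[-2.2,-0.3,1.2],1],
  [[0.95,5.5,1.85],[-2.2,-0.3,1.2],1],
  [[0.95,6.3,1.8],[-2.2,-0.3,1.2],1],
  [[1.0,7.2,1.8],[-2.2,-0.3,1.2],1],
  [[1.2,8.1,1.8],[-2.2,-0.3,1.2],1],
  [[1.5,9.1,1.85],[-2.2,-0.3,1.2],1],
  [[1.7,9.6,1.87],[-2.2,-0.3,1.2],1],
])

```text
clock: 15.7
tool_pos: [0.5726, 0.1015, 0.0154]
eef_rot: [0.76, 0.642, 0.08, -0.066]
contact_force: [-0.5, 0.6, 0.0]
opening: 0.004
finger_force: 0.4
```

```bash
sed -i 's/T=12/T=25/;s/\[1.95,1.8\]/[1,.9]/; s/1.65,-.02,18/.8,-.03,11/' g.py; python3 g.py;python3 - <<'E'
from plant import r
import cv2,numpy as np
s=r.snapshot("wrist");a=s["image"];b=r.snapshot("side")["image"][90:230,160:330]
b=cv2.resize(b,(288,206));c=r.snapshot("scene")["image"][170:280,260:400];c=cv2.resize(c,(288,178))
cv2.imwrite("pics/w7.png",np.hstack([a,np.vstack([b,c])])[:,:,::-1])
E
```

```text
[-0.11  0.01] [0.57 0.1  0.02] 15.7 [-0.19  0.97  0.08  1.89 -0.91  0.33  0.56]
1 [-0.48 -1.7  -0.07] [ 0.14 13.07 -0.13]
0.9 [-0.21 -0.92 -0.01] [ 0.14 13.07 -0.13]
0.8 [ 0.15 -0.16  0.07] [ 0.14 13.07 -0.13]
0.72 [0.51 0.44 0.15] [ 0.14 13.07 -0.13]
0.63 [0.93 1.01 0.24] [ 0.14 13.07 -0.13]
0.55 [1.42 1.55 0.34] [ 0.14 13.07 -0.13]
0.47 [1.96 2.04 0.45] [ 0.14 13.07 -0.13]
0.38 [2.54 2.49 0.58] [ 0.14 13.07 -0.13]
0.3 [3.18 2.87 0.71] [ 0.14 13.07 -0.13]
0.22 [3.86 3.19 0.86] [ 0.14 13.07 -0.13]
0.14 [4.56 3.45 1.01] [ 0.14 13.07 -0.13]
0.05 [5.3  3.63 1.16] [ 0.14 13.07 -0.13]
-0.03 [5.95 3.74 1.3 ] [ 0.14 13.07 -0.13]
```

View pics/w7.png

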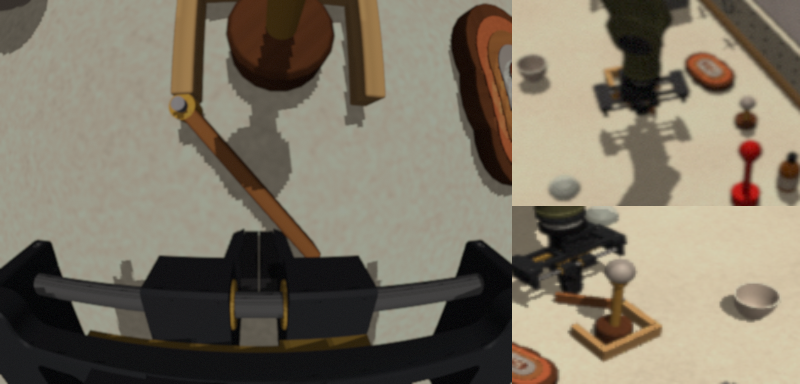

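The gate has swung to roughly 45°, with its bar from (183,105) to (318,255), and the fingers are behind it. I'll finish the arc while leaning back to 25°.

Call:
carry_out([
  [[0.2,-0.1,0.1],[0,3,0],1],
  [[0.5,0.4,0.15],[0,6,0],1],
  [[0.9,1.0,0.2],[0,9,0],1],
  [[1.4,1.55,0.3],[0,13,0],1],
  [[2.0,2.0,0.45],[0,13,0],1],
  [[2.5,2.5,0.6],[0,13,0],1],
  [[3.2,2.9,0.7],[0,13,0],1],
  [[3.9,3.2,0.9],[0,13,0],1],
  [[4.5,3.4,1.0],[0,13,0],1],
  [[5.1,3.6,1.1],[0,13,0],1],
  [[5.6,3.7,1.2],[0,13,0],1],
  [[5.9,3.7,1.3],[0,13,0],1],
])

```text
clock: 17.05
tool_pos: [0.6181, 0.1566, 0.0152]
eef_rot: [0.746, 0.63, 0.165, -0.139]
contact_force: [-1.0, -1.9, 1.3]
opening: 0.003
finger_force: 1.0
```

```bash
python3 g.py|tail -4;python3 - <<'E'
from plant import r
import cv2,numpy as np
s=r.snapshot("wrist");a=s["image"];b=r.snapshot("side")["image"][90:230,160:330]
b=cv2.resize(b,(288,206));c=r.snapshot("scene")["image"][170:280,260:400];c=cv2.resize(c,(288,178))
cv2.imwrite("pics/w8.png",np.hstack([a,np.vstack([b,c])])[:,:,::-1])
E
```

```text
0.22 [-2.04 -0.38 -0.93] [ 0.09  0.04 -0.05]
0.14 [-1.38 -0.12 -0.63] [ 0.09  0.04 -0.05]
0.05 [-0.7   0.06 -0.31] [ 0.09  0.04 -0.05]
-0.03 [-0.1   0.17 -0.03] [ 0.09  0.04 -0.05]
```

View pics/w8.png

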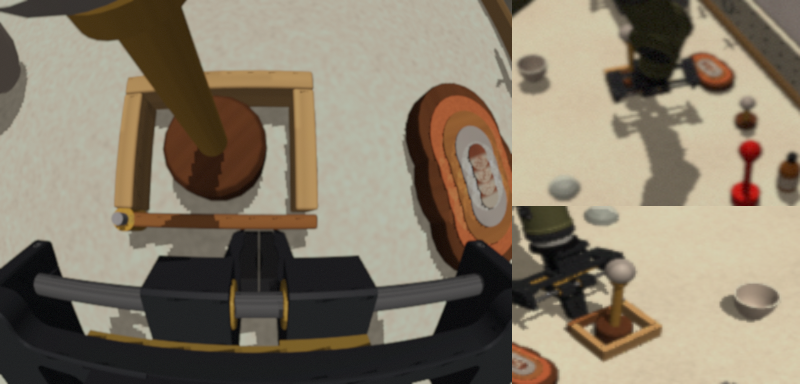

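The gate lies across the mouth, from the hinge at (123,219) to the tip at (316,221), and the stand is upright in the bay at about (215,147). Now a measurement of both.

```bash
python3 - <<'E'
from plant import r
from h import *
s=r.snapshot("wrist");s["fish"]=True
for n,u,v,z in [("hinge",123,219,.029),("gate mid a",150,220,.028),("gate tip",316,221,.028),("footL",164,146,.03),("footR",266,147,.03),("footfar",215,96,.03),("wall inner",215,92,.03),("wall outer L",128,79,.03),("wall outer R",312,72,.03)]:
    p=pt(s,u,v,z);print(n,indock(p).round(4))
E
```

```text
hinge [-0.0371  0.0494]
gate mid a [-0.0373  0.0335]
gate tip [-0.0375 -0.054 ]
footL [0.0025 0.0265]
footR [ 0.001  -0.0283]
footfar [ 0.0306 -0.0006]
wall inner [ 0.0331 -0.0004]
wall outer L [0.0459 0.054 ]
wall outer R [ 0.0462 -0.0551]
```

Call:
carry_out([
  [[-0.9,0,-0.4],[0,0,0],1],
  [[-3,0,-1.4],[0,0,0],1],
  [[-6,0,-2.8],[0,0,0],1],
  [[-8,0,-4],[0,0,0],1],
  [[-7,0,-8],[0,0,0],1],
  [[-7,0,-12],[0,0,0],1],
  [[-7,0,-12],[0,0,0],1],
  [[-7,0,-12],[0,0,0],1],
])

```text
clock: 18.05
tool_pos: [0.5993, 0.0418, 0.0949]
eef_rot: [0.746, 0.63, 0.166, -0.138]
contact_force: [1.2, 0.8, -0.1]
opening: 0.004
finger_force: 0.0
```

```bash
python3 - <<'E'
from plant import r
import cv2,numpy as np
s=r.snapshot("wrist");a=s["image"];b=r.snapshot("side")["image"][90:230,160:330]
b=cv2.resize(b,(288,206));c=r.snapshot("scene")["image"][170:280,260:400];c=cv2.resize(c,(288,178))
cv2.imwrite("pics/w9.png",np.hstack([a,np.vstack([b,c])])[:,:,::-1])
E
```

```text
(no output)
```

View pics/w9.png

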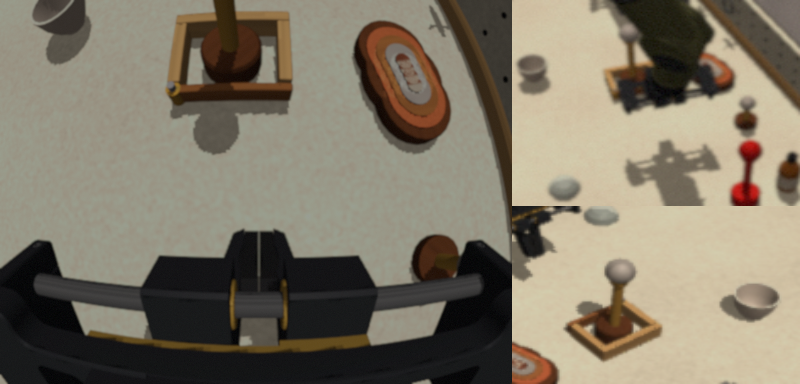

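The gate is shut from (175,90) to (292,90), the stand is upright inside at (231,52), and the gripper is clear of everything. I'll hand it in.

```bash
python3 -c "
from plant import r
print(r.finish_job())"
```

```text
the job is handed in; nothing more can be done
None
```

I handed the job in after about 18 s on the robot's clock: the stand is upright in the bay about 2 mm past its centre, the gate is shut, and no bystander was seen to move; the hand-in gave no verdict.

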